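Fetch the red drum ornament from its lidded compartment

TASK

A customer is buying the red drum ornament: open only the red lid of the ornament organiser, take the red drum out and set it down gently, standing upright, in the open gift box. Leave the red lid standing wide open, keep the other lids shut, and do not disturb the mug, the tape roll or the candle.

Things in the scene. Friction and masses are not known exactly. Their poses are not given: they have to be found in the camera images.
- rack: fixed wooden base strip of the ornament organiser, 140 (x) x 420 (y) x 10 mm; origin at the centre of its underside on the counter. The four compartments stand on it in a row along its y, 100 mm apart, in any order. Its x axis points from the tab side (towards the robot) to the hinge side.
- box_red: fixed white compartment under the RED lid, 112 (x) x 98 (y) x 50 mm outside, walls and floor 3 mm thick, origin at the centre of its underside, which is 10 mm above the counter; same axes as the rack: front (tab side) at -x, hinge side at +x. The red drum stands near its middle.
- lid_red (a joint): hinge of the red lid, the one to open: 0 shut, grows as the tab side rises, stop at 1.05 rad (60 degrees), so the open lid still leans over the far half of the compartment. A stiff friction hinge: the lid stays at whatever angle it is left; about 1.5 N at the tab moves it.
- lid_red_tab (a point): centre of the upright pull tab on the front edge of the red lid. The tab is 14 mm wide (along the row), 30 mm long (front to back) and 20 mm high; this point lies 16 mm in front of the compartment's front face, 128 mm in front of the hinge axis and 9 mm above it when shut (69 mm above the counter). The point's axes turn with the lid; its y is the hinge axis direction.
- lid_red_hinge (a point): middle of the hinge axis of the red lid, at the far top edge of its compartment, 60 mm above the counter; the axis runs along y. The lid is 112 mm from hinge to front edge, 96 mm wide, 5 mm thick.
- drum_red_center (a point): centre (half-way up) of the red drum ornament, a solid upright cylinder 30 mm in diameter and 40 mm high with brass-coloured rims, about 35 g, loose inside the compartment under the red lid; its z axis is its long axis.
- gift_box_in (a point): centre of the inner floor of the open brown card gift box, fixed on the counter, 130 x 130 mm outside, 40 mm high, walls 4 mm; this point is about 4 mm above the counter; axes along the box's sides.
- mug: loose white mug, 76 mm across, 85 mm high, handle at its +y; origin at the centre of its underside. Bystander.
- tape: loose amber roll of tape lying flat, 90 mm across, 24 mm high; origin at the centre of its underside. Bystander.
- candle: loose green glass candle jar, 68 mm across, 80 mm high; origin at the centre of its underside. Bystander.
- lid_green (a joint): hinge of the green lid, built just like the red one; 0 shut. It is to stay shut.
- lid_blue (a joint): hinge of the blue lid, built just like the red one; 0 shut. It is to stay shut.
- lid_yellow (a joint): hinge of the yellow lid, built just like the red one; 0 shut. It is to stay shut.

How it is judged:
On the way, in this order (a step that is already met when the one before it is completed fails the run):
1. the red lid is raised wide open (at least 40 degrees) (value of joint lid_red above 0.7 rad), for 0.2 s.
2. the red drum is lifted clear out of its compartment, above the rim (height (world z) of drum_red_center above 0.09 m), for 0.1 s.
At the end, for the whole second after the job is handed in: the red drum stands upright (within 0.2 rad) on the floor of the gift box, anywhere inside it (centre 12 to 28 mm above its floor, within 70 mm of its middle); the red lid is still open (over 0.6 rad) and the other lids are shut (under 0.1 rad) (horizontal distance between drum_red_center and gift_box_in below 0.07 m and z of drum_red_center in the frame of gift_box_in between 0.012 and 0.028 m and angle between drum_red_center's own z axis and vertical below 0.2 rad and value of joint lid_red above 0.6 rad and value of joint each of lid_green, lid_blue, lid_yellow below 0.1 rad); the robot touches nothing.
It fails at once if a lid other than the red one is opened (over 0.15 rad) (value of joint any of lid_green, lid_blue, lid_yellow above 0.15 rad).
It fails at once if the mug, the tape roll or the candle is shifted by more than 30 mm or tipped by more than 0.4 rad (distance of any of mug, tape, candle from where it was at the start of the episode above 0.03 m or angle between any of mug, tape, candle's own z axis and vertical above 0.4 rad).
It fails at once if the drum falls or is thrown into the gift box (moving faster than 0.7 m/s inside it) (horizontal distance between drum_red_center and gift_box_in below 0.08 m and z of drum_red_center in the frame of gift_box_in below 0.06 m and linear speed of drum_red above 0.7 m/s).
It also fails if it takes over 58 s, if anything falls off the work surface, if the arm or the gripper's body presses on something with over 40 N, if the wrist force passes 120 N, or if a joint passes its speed limit or range.

ROBOT

A 6-joint arm with a two-finger parallel gripper is mounted at the origin on the work surface. World frame = base frame: x ahead of the robot, y to its left, z up, the work surface at z = 0. Lengths are in m, angles in rad, forces in N, time in s.
With the tool pointing down it reaches from about 0.35 to 0.95 m from the base axis. Payload 17.4 kg.
Tool frame: the origin (TCP) lies on the centre line of the jaws, within the pads' length; the fingertips stand 11 mm ahead of it and the grasp point (between the pads) lies 8 mm behind it; x points along the fingers, z is the direction in which the jaws open and shut, and the axes are right-handed (so a half turn about x gives the same grasp; the last joint's range is limited). The gripper opens to 93 mm and grips with 3 to 60 N. Pads are 15 mm wide; open, the fingers measure 128 mm over their backs; the gripper's body (75 mm by 188 mm) begins 65 mm behind the grasp point.
Start: joints at [1.234, 0.116, 1.442, -0, 1.584, -0.038], TCP at [0.199, 0.645, 0.23] pointing down, gripper open.
Joint ranges: [-2.83, 2.83], [-0.83, 2.19], [0.07, 2.5], [-1.14, 4.28], [0.01, 3], [-2.97, 2.97]. Speed limits (rad/s): [1.89, 1.89, 2.22, 3.14, 3.14, 3.14].

INTERFACE

Orientations are given as a unit quaternion [w, x, y, z].
In Python, from station import env gives the robot as it stands.
- The arm moves only by the tool apply_moves, never from a script. Its argument "commands" is a list of rows, each a list of 3 entries, a list of its own where there are three numbers: the opening in per cent of the stroke, from 0 (shut) to 100 (fully open), then the shift along the tool's x, y, z in units of 25 mm (1.0 is 25 mm), then the turn about the tool's x in units of 6 degrees (1.0 is 6 degrees). A call has 1 to 10 rows; each row shifts and turns the commanded pose from where the row before left it, along the tool's axes as they then stand; what a row does not reach is not made up. A row lasts 1/10 s, in which the tool goes at most 50 mm and 8.59 degrees, less where a joint would pass 70% of its speed; a pose out of reach is approached as far as the arm can. A call is refused whole if a number of a shift passes 1 or a number of a turn 1, either way. A call with a gripper value outside its range is refused whole. The fingers move at their own pace and stop on an object; "squeeze" is the grip in N (left out, the last holds). Time passes only in rows, so rows that do not move let the fingers close. It gives the time, the measured TCP pose, the force and the opening at its end, in the units of the state.
- env.state(): the state, without advancing time (a new reading comes with each control period).
- env.read_camera(name): name is "scene" or "top" or "wrist"; returns a dict with "pixels" (420x560x3 uint8, red, green, blue), "fovy" (degrees; the focal length in pixels is half the picture's height over the tangent of half this angle, whatever the lens; pixels are square), "cx", "cy" (the principal point, pixels), "extrinsics" (4x4, takes a point from camera to world coordinates); the wrist camera has in their place "hand_eye" (4x4, takes a point from camera to tool coordinates, whose origin is the TCP and whose axes are the tool frame's). Camera axes: x right, y down, z forward; pixel columns grow to the right and rows downward; lengths in m; the calibration is good to about 2 mm. A picture is of the moment at which its call begins: read the wrist's pose just before it. There is no depth.
- env.hand_in(): hands the job in, once; it reports no verdict.
The state is a dict: "time_s": time; "qpos": joint angles; "qd": joint speeds; "effort": joint torques, N m; "tcp_pos": TCP position; "eef_rot": TCP orientation; "contact_force": force on the tool from outside, world axes, zero at the start; "moment": the same for the moment, N m; "finger_gap": finger opening in m.
Only numpy, scipy, OpenCV 4.12 (cv2) and the standard library are available. Lean on these libraries where they do the work, as an engineer would, in place of code of your own. Each camera call takes 0.05 s, during which the arm holds its last target.

## Working session

There is one attempt and no reset: what is moved stays moved. The work goes in short steps, Python scripts to look and compute and a tool call to move; the robot and the scene stay as the last step left them, time stands still between calls to the robot, and variables do not carry over. Pictures are saved under pics/ and viewed, and the job is handed in when it is done.

Besides the shell and the picture viewer there is one more tool, called in YAML: its name, and indented under it one key for each argument. apply_moves: Moves the arm, as the interface text tells. Its arguments: {"type":"object","properties":{"commands":{"type":"array","items":{"type":"array"}},"squeeze":{"type":"number"}},"required":["commands"]}

```bash
mkdir -p pics; ls; cat > h.py <<'E'
import numpy as np, cv2
from station import env
def grab(n,tag):
    s=env.state(); c=env.read_camera(n); 
    cv2.imwrite(f'pics/{tag}.png',cv2.cvtColor(c['pixels'],cv2.COLOR_RGB2BGR)); 
    np.savez(f'{tag}.npz',tcp=s['tcp_pos'],rot=s['eef_rot'],**c); return s,c
def R(q):
    from scipy.spatial.transform import Rotation as T
    return T.from_quat([q[1],q[2],q[3],q[0]]).as_matrix()
def ext(c,s=None):
    if 'extrinsics' in c: return np.array(c['extrinsics'])
    M=np.eye(4);M[:3,:3]=R(s['eef_rot']);M[:3,3]=s['tcp_pos'];return M@np.array(c['hand_eye'])
def ray(c,uv,z,s=None):
    M=ext(c,s);f=210/np.tan(np.radians(c['fovy'])/2)
    d=M[:3,:3]@np.array([(uv[0]-c['cx'])/f,(uv[1]-c['cy'])/f,1]);o=M[:3,3]
    return o+d*(z-o[2])/d[2]
E
python3 - <<'E'
from h import *
for n in ['scene','top','wrist']:
    s,c=grab(n,n+'0'); print(n,c['fovy'],c['cx'],c['cy'],ext(c,s).round(3).tolist())
print(s)
print(R(s['eef_rot']).round(3))
E
```

```text
pics
scene 54.444066557021344 277.4181118112527 211.6557485696343 [[0.89, 0.372, -0.264, 0.889], [0.456, -0.745, 0.487, -0.562], [-0.016, -0.554, -0.832, 0.984], [0.0, 0.0, 0.0, 1.0]]
top 48.04494112547219 277.79736839037156 205.39210329143262 [[-0.0, -0.985, 0.17, 0.352], [-1.0, -0.001, -0.009, -0.022], [0.009, -0.17, -0.985, 1.454], [0.0, 0.0, 0.0, 1.0]]
wrist 71.27871287952496 275.73062324689766 211.92662959753932 [[0.293, 0.927, 0.233, 0.133], [0.956, -0.284, -0.074, 0.664], [-0.002, 0.245, -0.97, 0.384], [0.0, 0.0, 0.0, 1.0]]
{'time_s': 0.1, 'qpos': array([ 1.23421230e+00,  1.16433353e-01,  1.44219391e+00, -3.55612785e-05,
        1.58402271e+00, -3.78397713e-02]), 'qd': array([ 0.00156501, -0.00129987, -0.00213048,  0.00071318, -0.00013367,
       -0.00046672]), 'effort': array([ 5.46147086e-03, -7.22895670e+01, -6.23850060e+01,  7.83785549e-02,
        2.27880495e-02, -7.41359895e-05]), 'tcp_pos': array([0.19865138, 0.6449201 , 0.22898498]), 'eef_rot': array([ 0.56853918, -0.42024443,  0.56914284,  0.41980262]), 'contact_force': array([-0.6071296 ,  0.3177597 ,  0.34375399]), 'moment': array([-0.02865624, -0.03152704,  0.00061902]), 'finger_gap': 0.09275752399505159}
[[-0.    -0.956  0.294]
 [-0.001  0.294  0.956]
 [-1.     0.    -0.001]]
```

View pics/scene0.png

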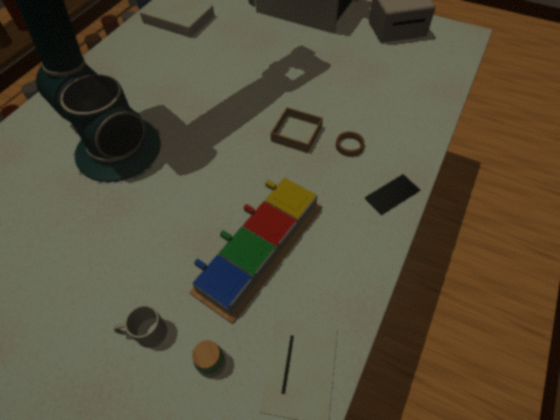

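View pics/top0.png

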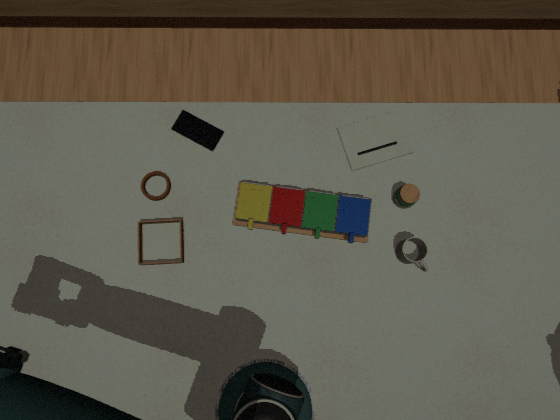

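The scene shot shows the lid row, yellow, red, green, blue, in the middle. In the top view the red lid is near (287,206) with its tab near (284,229), and the gift box is near (161,241). The tape is at (156,185), and the mug and candle are on the right.

```bash
cat > m.py <<'E'
from h import *
def ld(t): return {k:v for k,v in np.load(t+'.npz').items()}
def mask(px,col):
    hsv=cv2.cvtColor(px,cv2.COLOR_RGB2HSV);h,s,v=cv2.split(hsv)
    r={'red':((h<6)|(h>174)),'yellow':((h>24)&(h<34)),'green':((h>50)&(h<80)),'blue':((h>100)&(h<125))}[col]
    m=(r&(s>150)&(v>45)).astype(np.uint8)
    return m
def big(m):
    n,l,st,ce=cv2.connectedComponentsWithStats(m); i=1+np.argmax(st[1:,4]); return (l==i).astype(np.uint8),st[i],ce[i]
E
python3 - <<'E'
from m import *
for n in ['top0','scene0']:
    c=ld(n)
    for col in ['yellow','red','green','blue']:
        m,st,ce=big(mask(c['pixels'],col))
        body=cv2.morphologyEx(m,cv2.MORPH_OPEN,np.ones((13,13)) if n=='top0' else np.ones((15,15)))
        b=cv2.moments(body,True); bc=(b['m10']/b['m00'],b['m01']/b['m00'])
        t=m&(1-cv2.dilate(body,np.ones((3,3)))); t,ts,tc=big(t)
        print(n,col,st,'lid',np.round(bc,1),ray(c,bc,.062).round(4),'tab',ts,np.round(tc,1),ray(c,tc,.072).round(4))
c=ld('top0')
hsv=cv2.cvtColor(c['pixels'],cv2.COLOR_RGB2HSV)
print(hsv[241,138:142],hsv[241,181:186],hsv[185,142:147])
h,s,v=cv2.split(hsv)
m=((h<20)&(s>90)).astype(np.uint8); m[:, :120]=0;m[:,200:]=0;m[:150]=0;m[275:]=0
n,l,st,ce=cv2.connectedComponentsWithStats(m)
for i in range(1,n):
    if st[i,4]>50:
        pts=np.argwhere(l==i)[:,::-1].astype(np.float32); r=cv2.minAreaRect(pts); print(st[i],r)
        print(ray(c,r[0],.04).round(4), [ray(c,p,.04).round(3)[:2].tolist() for p in cv2.boxPoints(r)])
cv2.imwrite('pics/z1.png',cv2.cvtColor(cv2.resize(c['pixels'][140:290,120:400],None,fx=2.8,fy=2.8,interpolation=2),4))
E
```

```text
top0 yellow [ 236  182   36   47 1123] lid [252.4 200.5] [0.6071 0.0417 0.062 ] tab [248 205  21  24 141] [260.  216.6] [0.5569 0.0182 0.072 ]
top0 red [ 269  186   36   48 1190] lid [286.3 206.5] [ 0.5889 -0.0601  0.062 ] tab [282 226   5   8  30] [283.6 229. ] [ 0.5199 -0.0517  0.072 ]Traceback (most recent call last):
  File "<stdin>", line 7, in <module>
ZeroDivisionError: float division by zero
```

```bash
python3 - <<'E'
from m import *
c=ld('top0')
cv2.imwrite('pics/z1.png',cv2.cvtColor(cv2.resize(c['pixels'][140:290,120:400],None,fx=2.8,fy=2.8,interpolation=2),4))
hsv=cv2.cvtColor(c['pixels'],cv2.COLOR_RGB2HSV)
for p in [(252,200),(287,206),(320,210),(354,215),(161,219),(139,241),(144,185)]: print(p,hsv[p[1],p[0]])
for n in ['top0','scene0']:
    c=ld(n);px=c['pixels'];hsv=cv2.cvtColor(px,cv2.COLOR_RGB2HSV)
    h,s,v=cv2.split(hsv)
    m,st,ce=big(((h<6)|(h>174)).astype(np.uint8)*(s>170))
    k=np.ones((9,9),np.uint8)
    body=cv2.morphologyEx(m,cv2.MORPH_OPEN,k)
    r=cv2.minAreaRect(np.argwhere(body)[:,::-1].astype(np.float32)); print(n,st,r)
    t,ts,tc=big(m&(1-cv2.dilate(body,np.ones((3,3),np.uint8))))
    print('lid',ray(c,r[0],.0625).round(4),[ray(c,p,.0625).round(4)[:2].tolist() for p in cv2.boxPoints(r)]); print('tab',ts,tc,ray(c,tc,.075).round(4))
c=ld('top0');h,s,v=cv2.split(cv2.cvtColor(c['pixels'],cv2.COLOR_RGB2HSV))
m=((h<20)&(s>90)).astype(np.uint8); m[:, :120]=0;m[:,200:]=0;m[:150]=0;m[275:]=0
n,l,st,ce=cv2.connectedComponentsWithStats(m)
for i in range(1,n):
    if st[i,4]>50:
        pts=np.argwhere(l==i)[:,::-1].astype(np.float32); r=cv2.minAreaRect(pts); print(st[i],r)
        print(ray(c,r[0],.03).round(4), [ray(c,p,.04).round(3)[:2].tolist() for p in cv2.boxPoints(r)])
E
```

```text
(252, 200) [ 27 160 110]
(287, 206) [  0 212  95]
(320, 210) [ 63 142  79]
(354, 215) [110 187  83]
(161, 219) [15 59 69]
(139, 241) [ 15 141  58]
(144, 185) [  0 243  21]
top0 [ 269  186   36   47 1166] ((286.3230895996094, 206.41539001464844), (31.504823684692383, 35.97007369995117), 7.125016689300537)
lid [ 0.5892 -0.0602  0.0625] [[0.5411, -0.0068], [0.6497, -0.0199], [0.6379, -0.1142], [0.5295, -0.0999]]
tab [282 226   5   7  29] [283.5862069  228.89655172] [ 0.5199 -0.0516  0.075 ]
scene0 [ 244  202   53   44 1215] ((269.6044921875, 222.64720153808594), (38.96653747558594, 31.950664520263672), 31.429563522338867)
lid [ 0.5936 -0.0633  0.0625] [[0.5394, -0.1026], [0.5368, -0.0048], [0.6483, -0.0238], [0.6462, -0.1176]]
tab [245 205   9   8  35] [248.71428571 208.48571429] [ 0.5263 -0.0554  0.075 ]
[141 171  30  29 297] ((155.5, 185.5), (28.284271240234375, 28.284271240234375), 45.0)
[0.6595 0.342  0.03  ] [[0.657, 0.4], [0.72, 0.342], [0.657, 0.278], [0.595, 0.337]]
[138 219  46  46 479] ((159.9991455078125, 241.4792022705078), (44.003482818603516, 45.75196838378906), 87.61405944824219)
[0.4868 0.3208 0.03  ] [[0.549, 0.393], [0.555, 0.255], [0.423, 0.245], [0.417, 0.381]]
```

View pics/z1.png

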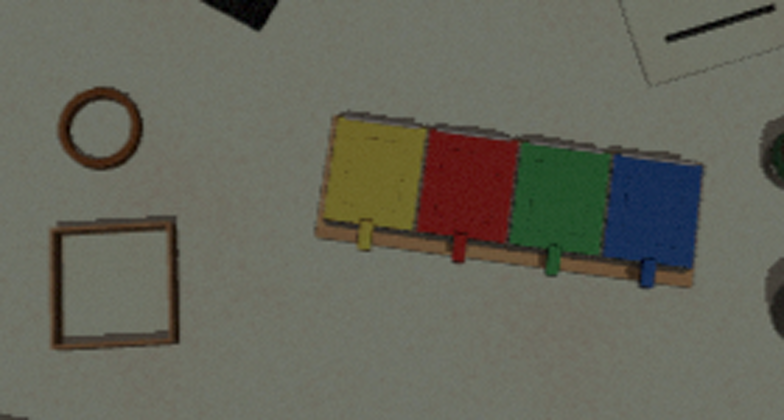

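apply_moves:
  commands:
    - [100, [0, 0, 0], -1]
    - [100, [0, 0, 0], -0.7]
    - [60, [0, -0.6, -1], 0]
    - [60, [0, -0.6, -1], 0]
    - [60, [0, -0.6, -1], 0]
    - [60, [0, -0.6, -1], 0]
    - [60, [0, -0.6, -1], 0]
    - [60, [0, -0.6, -1], 0]
    - [60, [0, -0.6, -1], 0]
    - [60, [0, -0.6, -1], 0]
  squeeze: 12

```text
time_s: 1.15
tcp_pos: [0.294, 0.4309, 0.2294]
eef_rot: [0.529, -0.469, 0.529, 0.469]
contact_force: [-0.4, -0.2, 0.5]
finger_gap: 0.0563
```

apply_moves:
  commands:
    - [50, [0, -0.6, -1], 0]
    - [50, [0, -0.6, -1], 0]
    - [50, [0, -0.6, -1], 0]
    - [50, [0, -0.6, -1], 0]
    - [50, [0, -0.6, -1], 0]
    - [50, [0, -0.6, -1], 0]
    - [50, [0, -0.6, -1], 0]
    - [50, [0, -0.6, -1], 0]
    - [50, [0, 0, 0], 0]
    - [50, [0, 0, 0], 0]

```text
time_s: 2.15
tcp_pos: [0.3888, 0.2189, 0.2296]
eef_rot: [0.53, -0.468, 0.53, 0.469]
contact_force: [-0.1, 0.2, -0.2]
finger_gap: 0.0464
```

```bash
python3 - <<'E'
from h import *
for n in ['scene','wrist']:
    s,c=grab(n,n+'1')
print(s['tcp_pos'],R(s['eef_rot']).round(3),s['finger_gap'],s['time_s'])
E
```

```text
[0.38863638 0.21930442 0.22959083] [[-0.    -0.993  0.121]
 [ 0.     0.121  0.993]
 [-1.     0.     0.   ]] 0.04632665087534609 2.2
```

View pics/scene1.png

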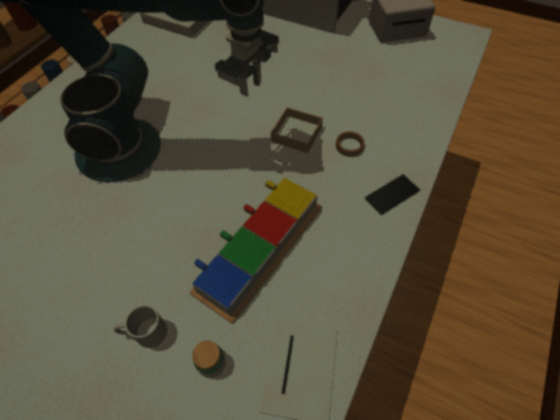

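View pics/wrist1.png

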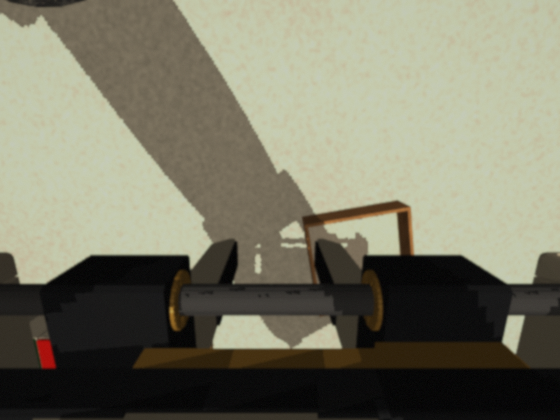

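apply_moves:
  commands:
    - [50, [0, -0.6, -1], 0]
    - [50, [0, -0.6, -1], 0]
    - [50, [0, -0.6, -1], 0]
    - [50, [0, -0.6, -1], 0]
    - [50, [0, -0.6, -1], 0]
    - [50, [0, -0.6, -1], 0]
    - [50, [0, -0.6, -1], 0]
    - [50, [0, -0.6, -1], 0]
    - [50, [0.5, -0.6, -1], 0]
    - [50, [0.5, -0.6, -1], 0]

```text
time_s: 3.25
tcp_pos: [0.5082, -0.0473, 0.2045]
eef_rot: [0.529, -0.469, 0.529, 0.469]
contact_force: [0.7, -0.2, 0.7]
finger_gap: 0.0461
```

apply_moves:
  commands:
    - [50, [0.8, -0.5, -0.2], 0]
    - [50, [0.8, 0, 0], 0]
    - [50, [0.8, 0, 0], 0]
    - [50, [0, 0, 0], 0]
    - [50, [0, 0, 0], 0]

```text
time_s: 3.75
tcp_pos: [0.5195, -0.0529, 0.1451]
eef_rot: [0.529, -0.469, 0.529, 0.469]
contact_force: [0.4, 0.4, 1.2]
finger_gap: 0.0464
```

```bash
python3 - <<'E'
from h import *
for n in ['scene','wrist']:
    s,c=grab(n,n+'2')
print(s['tcp_pos'],R(s['eef_rot']).round(3),s['finger_gap'],s['time_s'])
c=cv2.imread('pics/scene2.png'); cv2.imwrite('pics/z2.png',cv2.resize(c[80:330,150:360],None,fx=2.4,fy=2.4))
E
```

```text
[ 0.5197736  -0.05308799  0.14573784] [[ 0.001 -0.993  0.12 ]
 [-0.     0.12   0.993]
 [-1.    -0.001 -0.   ]] 0.04642245332945766 3.8
```

View pics/z2.png

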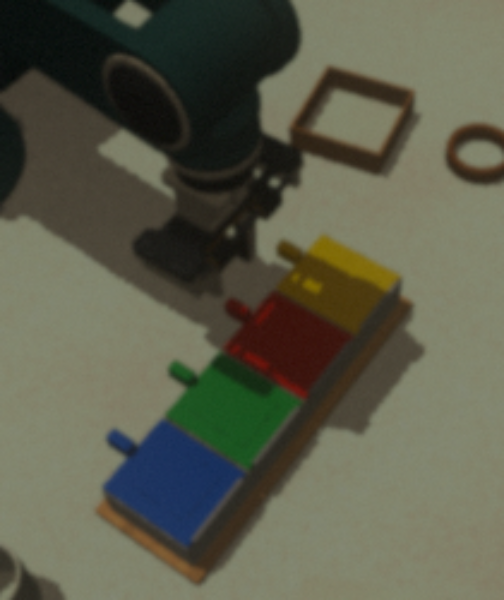

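View pics/wrist2.png

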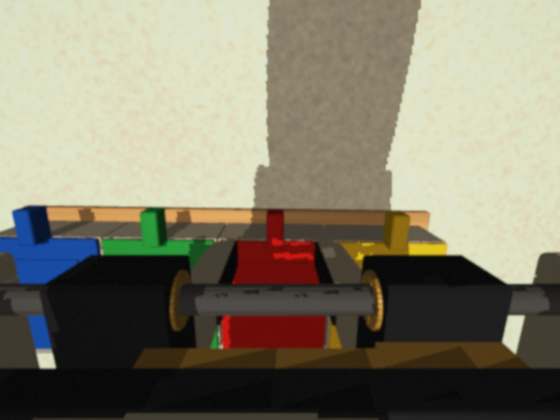

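```bash
cat >> m.py <<'E'
def ldw(t):
    c=ld(t); return c,{'tcp_pos':c['tcp'],'eef_rot':c['rot']}
rx=np.array([np.cos(-.12),np.sin(-.12),0]); ry=np.array([np.sin(.12),np.cos(.12),0])
E
python3 - <<'E'
from m import *
c,s=ldw('wrist2')
for uv,z,n in [((267,210),.079,'tab front L'),((283,210),.079,'front R'),((238,241),.065,'lid front corner L'),((318,241),.065,'lid front R'),((46,209),.01,'rackfront'),((428,212),.01,'rackfront'),((152,209),.079,'green tab front'),((397,212),.079,'yellow')]:
    p=ray(c,uv,z,s); d=p-s['tcp_pos']; print(n,p.round(4),'rel row x,y',round(d@rx,4),round(d@ry,4))
E
```

```text
tab front L [ 0.5052 -0.0596  0.079 ] rel row x,y -0.0136 -0.0082
front R [ 0.5067 -0.0472  0.079 ] rel row x,y -0.0137 0.0043
lid front corner L [ 0.5326 -0.0883  0.065 ] rel row x,y 0.017 -0.0335
lid front R [ 0.5407 -0.0208  0.065 ] rel row x,y 0.0169 0.0346
rackfront [ 0.4941 -0.2878  0.01  ] rel row x,y 0.0026 -0.2361
rackfront [0.5434 0.0994 0.01  ] rel row x,y 0.0052 0.1542
green tab front [ 0.4938 -0.1483  0.079 ] rel row x,y -0.0143 -0.0977
yellow [0.5188 0.0409 0.079 ] rel row x,y -0.0122 0.0932
```

apply_moves:
  commands:
    - [50, [0.85, -0.05, -0.08], 0]
    - [50, [0.85, 0, 0], 0]
    - [50, [0.85, 0, 0], 0]
    - [50, [0.8, 0, 0], 0]
    - [50, [0, 0, 0], 0]
    - [0, [0, 0, 0], 0]
    - [0, [0, 0, 0], 0]
    - [0, [0, 0, 0], 0]
    - [0, [0, 0, 0], 0]
    - [0, [0, 0, 0], 0]
  squeeze: 10

```text
time_s: 4.85
tcp_pos: [0.5208, -0.0545, 0.0615]
eef_rot: [0.53, -0.468, 0.528, 0.469]
contact_force: [2.2, 17.1, 3.9]
finger_gap: 0.0143
```

apply_moves:
  commands:
    - [0, [0, 0, 0.05], 0]
    - [0, [0, 0, 0], 0]

```text
time_s: 5.05
tcp_pos: [0.5209, -0.0542, 0.0615]
eef_rot: [0.53, -0.469, 0.529, 0.469]
contact_force: [0.4, 5.2, 4.4]
finger_gap: 0.0141
```

apply_moves:
  commands:
    - [0, [-0.51, -0.06, 0.02], 0]
    - [0, [-0.5, -0.11, 0], 0]
    - [0, [-0.49, -0.16, 0], 0]
    - [0, [0, 0, 0], 0]

```text
time_s: 5.45
tcp_pos: [0.5295, -0.0553, 0.1008]
eef_rot: [0.53, -0.469, 0.529, 0.468]
contact_force: [-5.2, 0.8, 3.2]
finger_gap: 0.0139
```

apply_moves:
  commands:
    - [0, [-0.47, -0.21, 0], 0]
    - [0, [-0.44, -0.26, 0], 0]
    - [0, [-0.42, -0.3, 0], 0]
    - [0, [0, 0, 0], 0]

```text
time_s: 5.85
tcp_pos: [0.549, -0.0578, 0.1337]
eef_rot: [0.529, -0.469, 0.529, 0.468]
contact_force: [-9.8, -1.0, 8.4]
finger_gap: 0.0137
```

apply_moves:
  commands:
    - [0, [-0.38, -0.34, 0], 0]
    - [0, [-0.35, -0.38, 0], 0]
    - [0, [-0.31, -0.41, 0], 0]
    - [0, [-0.26, -0.44, 0], 0]
    - [0, [0, 0, 0], 0]

```text
time_s: 6.35
tcp_pos: [0.5861, -0.0627, 0.1661]
eef_rot: [0.528, -0.468, 0.531, 0.469]
contact_force: [-24.4, -4.2, 22.6]
finger_gap: 0.0141
```

```bash
python3 - <<'E'
from h import *
for n in ['scene','wrist']:
    s,c=grab(n,n+'3')
print(s['tcp_pos'],s['contact_force'],s['finger_gap'],s['time_s'])
c=cv2.imread('pics/scene3.png'); cv2.imwrite('pics/z3.png',cv2.resize(c[80:330,150:360],None,fx=2.4,fy=2.4))
E
```

```text
[ 0.58613232 -0.06269742  0.16609857] [-23.60277981  -4.48056709  22.39711742] 0.013722155549056989 6.4
```

View pics/z3.png

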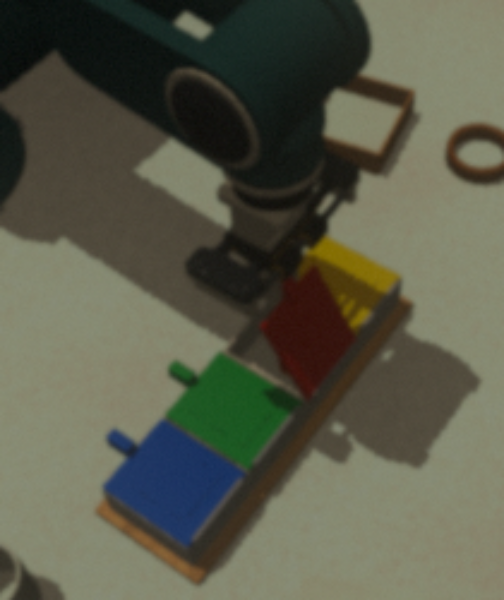

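View pics/wrist3.png

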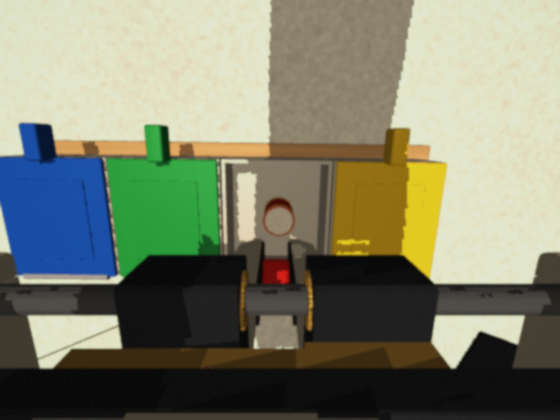

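```bash
python3 - <<'E'
from m import *
c,s=ldw('wrist3'); print(s['tcp_pos'])
L0=np.array([0.5915,-0.0615,0]); # lid/box centre estimate
for uv,z,n in [((279,219),.053,'drum top'),((264,219),.053,'L'),((294,219),.053,'R'),((279,205),.053,'front'),((222,160),.06,'box front L'),((330,160),.06,'box front R'),((38,123),.079,'blue tab front'),((157,126),.079,'green tab'),((398,129),.079,'yel tab')]:
    p=ray(c,uv,z,s); d=p-L0; print(n,p.round(4),'rel box centre row x,y',round(d@rx,4),round(d@ry,4))
cv2.imwrite('pics/z4.png',cv2.cvtColor(cv2.resize(c['pixels'][120:350,200:360],None,fx=2.6,fy=2.6,interpolation=2),4))
E
```

```text
[ 0.58613232 -0.06269742  0.16609857]
drum top [ 0.5924 -0.0619  0.053 ] rel box centre row x,y 0.001 -0.0003
L [ 0.5907 -0.0761  0.053 ] rel box centre row x,y 0.001 -0.0145
R [ 0.5941 -0.0478  0.053 ] rel box centre row x,y 0.001 0.0139
front [ 0.5789 -0.0603  0.053 ] rel box centre row x,y -0.0126 -0.0003
box front L [ 0.5311 -0.1052  0.06  ] rel box centre row x,y -0.0548 -0.0507
box front R [ 0.5424 -0.0109  0.06  ] rel box centre row x,y -0.0548 0.0443
blue tab front [ 0.4841 -0.2418  0.079 ] rel box centre row x,y -0.0851 -0.1919
green tab [ 0.4977 -0.1485  0.079 ] rel box centre row x,y -0.0827 -0.0976
yel tab [0.5229 0.0413 0.079 ] rel box centre row x,y -0.0804 0.0938
```

View pics/z4.png

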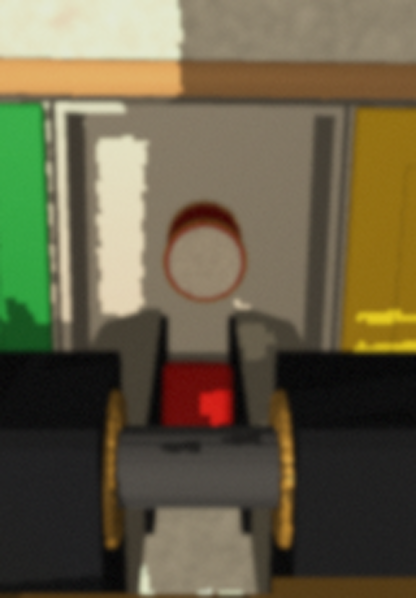

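```bash
python3 - <<'E'
from m import *
c,s=ldw('wrist3'); H=np.linalg.inv(c['hand_eye']); f=210/np.tan(np.radians(c['fovy'])/2)
print(c['hand_eye'].round(3))
for x in [-73,-100,-130,-50]:
  for y in [37,20,0,-37]:
    for z in [0,94]:
      q=H@np.array([x/1e3,y/1e3,z/1e3,1]); 
      print(x,y,z,(f*q[0]/q[2]+c['cx']).round(), (f*q[1]/q[2]+c['cy']).round(), q[2].round(3))
E
```

```text
[[ 0.001 -0.245  0.97  -0.155]
 [ 0.001 -0.97  -0.245  0.068]
 [ 1.     0.001 -0.001 -0.001]
 [ 0.     0.     0.     1.   ]]
-73 37 0 280.0 246.0 0.087
-73 37 94 597.0 246.0 0.087
-73 20 0 280.0 298.0 0.091
-73 20 94 582.0 298.0 0.091
-73 0 0 279.0 352.0 0.096
-73 0 94 567.0 353.0 0.096
-73 -37 0 279.0 440.0 0.105
-73 -37 94 542.0 441.0 0.105
-100 37 0 281.0 293.0 0.061
-100 37 94 736.0 293.0 0.061
-100 20 0 281.0 362.0 0.065
-100 20 94 706.0 363.0 0.065
-100 0 0 281.0 433.0 0.07
-100 0 94 676.0 434.0 0.07
-100 -37 0 280.0 541.0 0.079
-100 -37 94 630.0 542.0 0.079
-130 37 0 286.0 435.0 0.032
-130 37 94 1161.0 437.0 0.031
-130 20 0 285.0 544.0 0.036
-130 20 94 1057.0 546.0 0.036
-130 0 0 284.0 644.0 0.041
-130 0 94 963.0 646.0 0.041
-130 -37 0 282.0 777.0 0.05
-130 -37 94 837.0 778.0 0.05
-50 37 0 279.0 224.0 0.109
-50 37 94 532.0 224.0 0.109
-50 20 0 279.0 266.0 0.113
-50 20 94 522.0 266.0 0.113
-50 0 0 279.0 312.0 0.118
-50 0 94 512.0 312.0 0.118
-50 -37 0 278.0 387.0 0.127
-50 -37 94 495.0 388.0 0.127
```

```bash
python3 - <<'E'
import cv2
c=cv2.imread('pics/scene3.png'); cv2.imwrite('pics/z5.png',cv2.resize(c[130:260,210:310],None,fx=6,fy=4.5 if 0 else 4.6,interpolation=2))
E
```

```text
(no output)
```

View pics/z5.png

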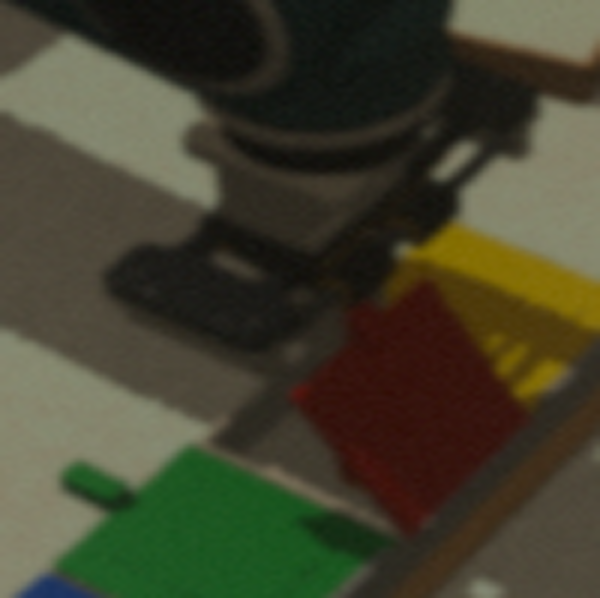

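apply_moves:
  commands:
    - [0, [-0.1, 0.06, 0], 0]
    - [0, [0, 0, 0], 0]

```text
time_s: 6.65
tcp_pos: [0.5851, -0.0626, 0.1666]
eef_rot: [0.529, -0.469, 0.53, 0.469]
contact_force: [-6.3, -6.6, -1.7]
finger_gap: 0.0145
```

apply_moves:
  commands:
    - [0, [-0.14, -0.27, 0], 0]
    - [0, [0, 0, 0], 0]

```text
time_s: 6.85
tcp_pos: [0.5873, -0.0628, 0.1672]
eef_rot: [0.525, -0.465, 0.533, 0.473]
contact_force: [-46.2, -0.5, -2.1]
finger_gap: 0.0141
```

apply_moves:
  commands:
    - [0, [0.1, 0.2, 0], 0]
    - [50, [0, 0, 0], 0]
    - [50, [0, 0, 0], 0]
    - [50, [0, 0, 0], 0]
    - [50, [-0.8, 0, 0], 0]
    - [50, [-1, 0, 0], 0]
    - [50, [-1, 0, 0], 0]
    - [50, [-1, 0, 0], 0]
    - [50, [-0.5, 0, 0], 0]
    - [50, [0, 0, 0], 0]

```text
time_s: 7.85
tcp_pos: [0.5878, -0.0621, 0.2768]
eef_rot: [0.53, -0.47, 0.529, 0.468]
contact_force: [0.1, 0.1, -0.7]
finger_gap: 0.0464
```

```bash
python3 - <<'E'
from h import *
for n in ['scene','wrist']:
    s,c=grab(n,n+'4')
print(s)
a=cv2.imread('pics/scene4.png')[80:330,150:360]; b=cv2.imread('pics/wrist4.png')
cv2.imwrite('pics/z6.png',np.hstack([cv2.resize(a,(353,420)),b[:,100:540]]))
E
```

```text
{'time_s': 7.9, 'qpos': array([-1.48551468e-01, -7.63180100e-02,  1.56380941e+00,  9.43165233e-05,
        1.65325783e+00, -1.59864864e+00]), 'qd': array([-5.35348337e-05,  1.15792818e-02,  3.28940740e-02, -1.18266777e-03,
       -5.24585286e-03, -1.69566032e-03]), 'effort': array([ 2.99641863e-02, -5.87630081e+01, -6.58345199e+01, -1.28140859e-02,
        3.33063584e-01, -1.48553507e-03]), 'tcp_pos': array([ 0.5873974 , -0.06209466,  0.27510159]), 'eef_rot': array([ 0.5294613 , -0.46914258,  0.52902742,  0.46872803]), 'contact_force': array([-0.79480349, -0.72470727, -0.21630729]), 'moment': array([ 0.03713525,  0.01962601, -0.02153152]), 'finger_gap': 0.04661191338118142}
```

View pics/z6.png

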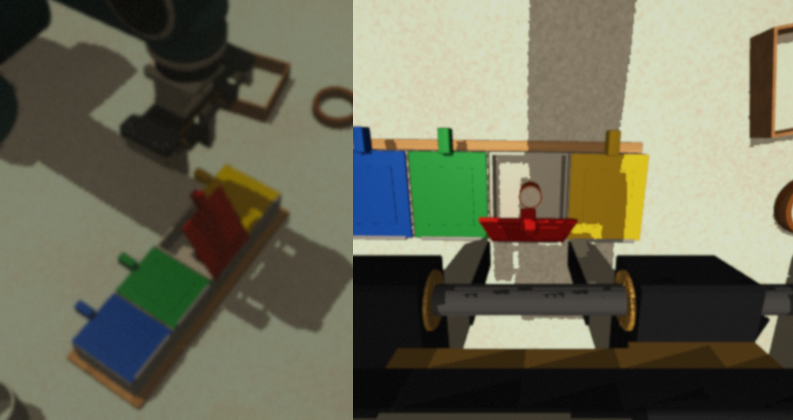

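apply_moves:
  commands:
    - [50, [0, -1, 0], 0]
    - [50, [0, -1, 0], 0]
    - [50, [0, -1, 0], 0]
    - [50, [0, -1, 0], 0]
    - [50, [0, -1, 0], 0]
    - [50, [0, -1, 0], 0]
    - [50, [0, -1, 0], 0]
    - [50, [0, -1, 0], 0]
    - [50, [0, -1, 0], 0]
    - [50, [0, -1, 0], 0]

```text
time_s: 8.95
tcp_pos: [0.8361, -0.0923, 0.2728]
eef_rot: [0.529, -0.468, 0.53, 0.47]
contact_force: [0.6, -0.9, -0.7]
finger_gap: 0.0464
```

apply_moves:
  commands:
    - [50, [0, -1, 0], 0]
    - [50, [0, -1, 0], 0]
    - [50, [0, -1, 0], 0]
    - [50, [0, -1, 0], 0]
    - [50, [0, -1, 0], 0]
    - [50, [0, -1, 0], 0]

```text
time_s: 9.55
tcp_pos: [0.977, -0.1094, 0.2728]
eef_rot: [0.529, -0.468, 0.53, 0.47]
contact_force: [1.3, 0.4, 0.7]
finger_gap: 0.0466
```

```bash
python3 - <<'E'
from h import *
s=env.state(); print(s['qpos'].round(3),s['tcp_pos'],R(s['eef_rot']).round(3))
E
```

```text
[-0.138  0.98   0.185  0.     1.98  -1.588] [ 0.9769963  -0.10944948  0.27285   ] [[-0.003 -0.993  0.12 ]
 [ 0.     0.12   0.993]
 [-1.     0.003  0.   ]]
```

apply_moves:
  commands:
    - [50, [0, -0.4, 0], 0]
    - [50, [0, -0.4, 0], 0]
    - [50, [0, -0.4, 0], 0]

```text
time_s: 9.85
tcp_pos: [0.9917, -0.1113, 0.2669]
eef_rot: [0.532, -0.472, 0.527, 0.466]
contact_force: [0.1, 0.8, 0.6]
finger_gap: 0.0465
```

```bash
python3 - <<'E'
from h import *
s=env.state(); print(s['qpos'].round(3),s['tcp_pos'],R(s['eef_rot']).round(3))
E
```

```text
[-0.137  1.052  0.075  0.     2.004 -1.587] [ 0.991678   -0.11133582  0.26692343] [[ 0.011 -0.993  0.12 ]
 [-0.001  0.12   0.993]
 [-1.    -0.011  0.   ]]
```

apply_moves:
  commands:
    - [50, [0, -0.6, 0], 0]
    - [50, [0, -0.6, 0], 0]
    - [50, [0, -0.6, 0], 0]
    - [50, [0, -0.6, 0], 0]

```text
time_s: 10.25
tcp_pos: [1.0081, -0.1137, 0.2544]
eef_rot: [0.541, -0.482, 0.517, 0.456]
contact_force: [-0.0, 0.3, 0.2]
finger_gap: 0.0465
```

```bash
python3 - <<'E'
from h import *
s=env.state(); print(s['qpos'].round(3),s['tcp_pos'],R(s['eef_rot']).round(3))
E
```

```text
[-1.380e-01  1.066e+00  7.300e-02  1.000e-03  1.953e+00 -1.587e+00] [ 1.00809511 -0.11373699  0.25439755] [[ 0.049 -0.992  0.12 ]
 [-0.006  0.12   0.993]
 [-0.999 -0.049  0.   ]]
```

apply_moves:
  commands:
    - [50, [0, -1, 0], 0]
    - [50, [0, -1, 0], 0]
    - [50, [0, -1, 0], 0]
    - [50, [0, -1, 0], 0]
    - [50, [0, -1, 0], 0]
    - [50, [0, -1, 0], 0]
    - [50, [0, -1, 0], 0]
    - [50, [0, -1, 0], 0]

```text
time_s: 11.05
tcp_pos: [1.0584, -0.121, 0.2165]
eef_rot: [0.567, -0.512, 0.487, 0.423]
contact_force: [0.2, 0.4, -0.1]
finger_gap: 0.0464
```

```bash
python3 - <<'E'
from h import *
s=env.state(); print(s['qpos'].round(3),s['tcp_pos'],R(s['eef_rot']).round(3))
E
```

```text
[-0.139  1.107  0.073  0.004  1.791 -1.588] [ 1.05844171 -0.12099444  0.21647902] [[ 0.168 -0.978  0.12 ]
 [-0.019  0.119  0.993]
 [-0.986 -0.169  0.001]]
```

apply_moves:
  commands:
    - [50, [-0.3, -1, 0], 0]
    - [50, [-0.3, -1, 0], 0]
    - [50, [-0.3, -1, 0], 0]
    - [50, [-0.3, -1, 0], 0]
    - [50, [-0.3, -1, 0], 0]
    - [50, [-0.3, -1, 0], 0]
    - [50, [-0.3, -1, 0], 0]
    - [50, [-0.3, -1, 0], 0]
    - [50, [-0.3, -1, 0], 0]
    - [50, [-0.3, -1, 0], 0]

```text
time_s: 12.05
tcp_pos: [1.0868, -0.1258, 0.2744]
eef_rot: [0.601, -0.55, 0.443, 0.375]
contact_force: [0.5, -1.1, 0.2]
finger_gap: 0.0465
```

```bash
python3 - <<'E'
from h import *
s=env.state(); print(s['qpos'].round(3),s['tcp_pos'],R(s['eef_rot']).round(3))
E
```

```text
[-0.141  1.062  0.073  0.009  1.672 -1.589] [ 1.08684054 -0.12581852  0.27435577] [[ 0.326 -0.938  0.12 ]
 [-0.037  0.114  0.993]
 [-0.945 -0.328  0.002]]
```

Tilt is now about 0.33 rad. About 0.2 rad more gives clearance under the lid.

apply_moves:
  commands:
    - [50, [-0.3, -1, 0], 0]
    - [50, [-0.3, -1, 0], 0]
    - [50, [-0.3, -1, 0], 0]
    - [50, [-0.3, -1, 0], 0]
    - [50, [-0.3, -1, 0], 0]
    - [50, [-0.3, -1, 0], 0]
    - [50, [-0.3, -1, 0], 0]
    - [50, [-0.3, -1, 0], 0]
    - [50, [-0.3, -1, 0], 0]
    - [50, [-0.3, -1, 0], 0]

```text
time_s: 13.05
tcp_pos: [1.1005, -0.1287, 0.3579]
eef_rot: [0.629, -0.584, 0.397, 0.325]
contact_force: [0.1, 0.6, 0.2]
finger_gap: 0.0466
```

```bash
python3 - <<'E'
from h import *
s=env.state(); print(s['qpos'].round(3),s['tcp_pos'],R(s['eef_rot']).round(3))
E
```

```text
[-0.143  0.996  0.073  0.014  1.576 -1.589] [ 1.10046509 -0.12874496  0.3579389 ] [[ 0.473 -0.873  0.12 ]
 [-0.054  0.107  0.993]
 [-0.879 -0.476  0.003]]
```

apply_moves:
  commands:
    - [50, [-0.3, -1, 0], 0]
    - [50, [-0.3, -1, 0], 0]
    - [50, [-0.3, -1, 0], 0]
    - [50, [-0.3, -1, 0], 0]

```text
time_s: 13.45
tcp_pos: [1.1011, -0.1292, 0.397]
eef_rot: [0.639, -0.596, 0.378, 0.305]
contact_force: [-0.0, 0.0, 1.2]
finger_gap: 0.0466
```

```bash
cat > plan.py <<'E'
from h import *
import sys
s=env.state(); M=R(s['eef_rot']); print('t',s['time_s'],s['qpos'].round(3),s['tcp_pos'].round(4),s['contact_force'].round(1),s['finger_gap'].round(4)); print(M.round(3))
for a in sys.argv[1:]:
    p=np.array([float(v) for v in a.split(',')]); print(a,'units',(M.T@(p-s['tcp_pos'])/.025).round(2))
E
python3 plan.py 0.43,-0.042,0.30 0.5,-0.05,0.15 0.592,-0.062,0.04
```

```text
Traceback (most recent call last):
  File "plan.py", line 3, in <module>
    s=env.state(); M=R(s['eef_rot']); print('t',s['time_s'],s['qpos'].round(3),s['tcp_pos'].round(4),s['contact_force'].round(1),s['finger_gap'].round(4)); print(M.round(3))
                                                                                                                                 ^^^^^^^^^^^^^^^^^^^^^
AttributeError: 'float' object has no attribute 'round'
```

```bash
sed -i "s/s\['finger_gap'\].round(4)/s['finger_gap']/" plan.py; python3 plan.py 0.5,-0.051,0.35 0.486,-0.05,0.21 0.592,-0.062,0.04
```

```text
t 13.45 [-0.144  0.965  0.073  0.015  1.544 -1.59 ] [ 1.1011 -0.1292  0.397 ] [-0.   0.   1.2] 0.0466012160778525
[[ 0.527 -0.841  0.12 ]
 [-0.061  0.103  0.993]
 [-0.848 -0.531  0.003]]
0.5,-0.051,0.35 units [-11.27  21.55   0.22]
0.486,-0.05,0.21 units [-6.82 25.    0.18]
0.592,-0.062,0.04 units [ 1.2  24.99  0.19]
```

apply_moves:
  commands:
    - [50, [-0.5, 0.9, 0], 0]
    - [50, [-0.5, 1, 0], 0]
    - [50, [-0.5, 1, 0], 0]
    - [50, [-0.5, 1, 0], 0]
    - [50, [-0.5, 1, 0], 0]
    - [50, [-0.5, 1, 0], 0]
    - [50, [-0.5, 1, 0], 0]
    - [50, [-0.5, 1, 0], 0]
    - [50, [-0.5, 1, 0], 0]
    - [50, [-0.5, 1, 0], 0]

```text
time_s: 14.45
tcp_pos: [0.8478, -0.0987, 0.375]
eef_rot: [0.639, -0.596, 0.378, 0.305]
contact_force: [0.9, -0.0, 1.2]
finger_gap: 0.0466
```

```bash
python3 plan.py 0.5,-0.051,0.35 0.486,-0.05,0.21 0.592,-0.062,0.04
```

```text
t 14.45 [-0.153  0.161  1.23   0.022  1.191 -1.605] [ 0.8478 -0.0987  0.375 ] [ 0.9 -0.   1.2] 0.046553169959715174
[[ 0.527 -0.841  0.12 ]
 [-0.061  0.103  0.993]
 [-0.848 -0.53   0.003]]
0.5,-0.051,0.35 units [-6.6  12.43  0.23]
0.486,-0.05,0.21 units [-2.15 15.88  0.18]
0.592,-0.062,0.04 units [ 5.88 15.87  0.19]
```

Orientation is held. I'll continue to the front-high point, then go down to the pre-grasp.

apply_moves:
  commands:
    - [50, [-0.5, 1, 0], 0]
    - [50, [-0.5, 1, 0], 0]
    - [50, [-0.5, 1, 0], 0]
    - [50, [-0.5, 1, 0], 0]
    - [50, [-0.5, 1, 0], 0]
    - [50, [-0.5, 1, 0.1], 0]
    - [50, [-0.5, 1, 0.1], 0]
    - [50, [-0.5, 1, 0], 0]
    - [50, [-0.5, 1, 0], 0]
    - [50, [-0.5, 1, 0], 0]

```text
time_s: 15.45
tcp_pos: [0.5723, -0.0603, 0.3485]
eef_rot: [0.639, -0.596, 0.378, 0.305]
contact_force: [-0.5, 0.8, 0.7]
finger_gap: 0.0463
```

apply_moves:
  commands:
    - [50, [-0.5, 1, 0], 0]
    - [50, [-0.5, 1, 0], 0]
    - [50, [0, 1, 0], 0]
    - [50, [0.5, 1, 0], 0]
    - [50, [1, 0.8, 0], 0]
    - [50, [1, 0, 0], 0]
    - [50, [0, 0, 0], 0]
    - [50, [0, 0, 0], 0]

```text
time_s: 16.25
tcp_pos: [0.4921, -0.0504, 0.2538]
eef_rot: [0.639, -0.596, 0.379, 0.306]
contact_force: [-0.0, -0.8, 0.7]
finger_gap: 0.0465
```

```bash
python3 plan.py 0.486,-0.05,0.21 0.592,-0.062,0.04; python3 - <<'E'
from h import *
for n in ['scene','wrist']:
    s,c=grab(n,n+'5')
a=cv2.imread('pics/scene5.png')[80:330,150:360]; b=cv2.imread('pics/wrist5.png')
cv2.imwrite('pics/z7.png',np.hstack([cv2.resize(a,(353,420)),b[:,60:500]]))
E
```

```text
t 16.25 [-0.171 -0.672  2.107  0.033  1.149 -1.626] [ 0.4921 -0.0504  0.2538] [-0.  -0.8  0.7] 0.046512167440424614
[[ 0.526 -0.842  0.12 ]
 [-0.061  0.103  0.993]
 [-0.848 -0.53   0.003]]
0.486,-0.05,0.21 units [ 1.35  1.13 -0.02]
0.592,-0.062,0.04 units [ 9.38  1.12 -0.01]
```

View pics/z7.png

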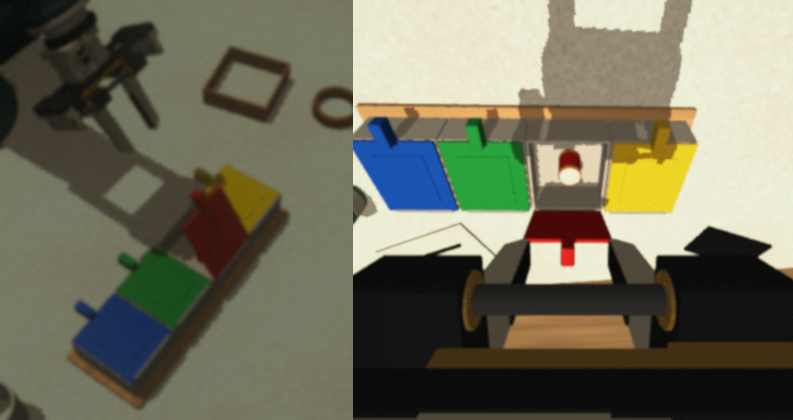

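```bash
python3 - <<'E'
from m import *
c,s=ldw('wrist5'); print(s['tcp_pos'])
h,sa,v=cv2.split(cv2.cvtColor(c['pixels'],cv2.COLOR_RGB2HSV))
for r in range(145,192,4): print(r,c['pixels'][r,258:296:3].tolist()) if r in(173,177) else None
L0=np.array([0.5915,-0.0615,0])
for uv,z,n in [((276.5,175),.053,'drum top'),((266,175),.053,'L'),((287,175),.053,'R'),((235,141),.06,'box fl'),((316,141),.06,'box fr')]:
    p=ray(c,uv,z,s); d=p-L0; print(n,p.round(4),'rel',round(d@rx,4),round(d@ry,4))
E
```

```text
[ 0.4922369  -0.05039405  0.25446075]
173 [[230, 215, 185], [229, 214, 183], [222, 193, 157], [230, 198, 163], [237, 238, 213], [238, 239, 215], [238, 240, 217], [238, 239, 214], [237, 239, 215], [234, 222, 188], [210, 170, 134], [228, 214, 183], [229, 214, 183]]
177 [[229, 214, 183], [230, 215, 185], [228, 197, 162], [235, 221, 187], [238, 240, 217], [238, 239, 215], [238, 238, 213], [238, 238, 213], [238, 240, 216], [237, 235, 207], [221, 181, 144], [228, 214, 183], [229, 215, 184]]
drum top [ 0.5921 -0.0621  0.053 ] rel 0.0007 -0.0005
L [ 0.5905 -0.0756  0.053 ] rel 0.0007 -0.0141
R [ 0.5938 -0.0486  0.053 ] rel 0.0007 0.0131
box fl [ 0.5316 -0.1027  0.06  ] rel -0.0546 -0.048
box fr [ 0.5427 -0.0109  0.06  ] rel -0.0545 0.0444
```

apply_moves:
  commands:
    - [50, [0.5, 0.6, 0], 0]
    - [50, [1, 0.5, 0], 0]
    - [50, [1, 0, 0], 0]
    - [50, [1, 0, 0], 0]
    - [50, [1, 0, 0], 0]
    - [50, [1, 0, 0], 0]
    - [50, [1, 0, 0], 0]
    - [50, [0, 0, 0], 0]

```text
time_s: 17.15
tcp_pos: [0.5546, -0.0574, 0.0985]
eef_rot: [0.638, -0.595, 0.38, 0.307]
contact_force: [-0.2, 0.2, -0.2]
finger_gap: 0.0462
```

```bash
python3 plan.py 0.592,-0.062,0.042; python3 - <<'E'
from h import *
for n in ['scene','wrist']:
    s,c=grab(n,n+'6')
a=cv2.imread('pics/scene6.png')[80:330,150:360]; b=cv2.imread('pics/wrist6.png')
cv2.imwrite('pics/z8.png',np.hstack([cv2.resize(a,(353,420)),b[:,60:500]]))
E
```

```text
t 17.15 [-0.162 -0.415  2.201  0.035  0.801 -1.629] [ 0.5546 -0.0574  0.0985] [-0.2  0.2 -0.2] 0.04618683598422922
[[ 0.523 -0.844  0.12 ]
 [-0.06   0.103  0.993]
 [-0.85  -0.527  0.003]]
0.592,-0.062,0.042 units [ 2.72 -0.09 -0.01]
```

View pics/z8.png

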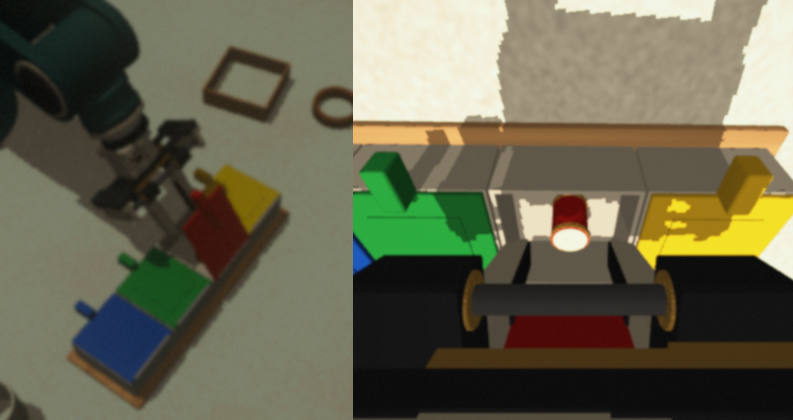

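apply_moves:
  commands:
    - [50, [0.7, -0.1, 0], 0]
    - [50, [0.7, 0, 0], 0]
    - [50, [0.7, 0, 0], 0]
    - [50, [0, 0, 0], 0]

```text
time_s: 17.65
tcp_pos: [0.5843, -0.0609, 0.0573]
eef_rot: [0.639, -0.596, 0.379, 0.306]
contact_force: [0.2, 1.3, 0.5]
finger_gap: 0.0464
```

apply_moves:
  commands:
    - [50, [0.6, 0, 0], 0]
    - [50, [0, 0, 0], 0]

```text
time_s: 17.85
tcp_pos: [0.5922, -0.0618, 0.0453]
eef_rot: [0.639, -0.596, 0.379, 0.306]
contact_force: [0.1, 0.7, -0.2]
finger_gap: 0.0461
```

apply_moves:
  commands:
    - [0, [0, 0, 0], 0]
    - [0, [0, 0, 0], 0]
    - [0, [0, 0, 0], 0]
    - [0, [0, 0, 0], 0]
    - [0, [0, 0, 0], 0]
  squeeze: 12

```text
time_s: 18.35
tcp_pos: [0.5925, -0.0618, 0.0457]
eef_rot: [0.639, -0.596, 0.378, 0.305]
contact_force: [-4.7, 1.5, 8.3]
finger_gap: 0.0298
```

```bash
python3 plan.py 0.592,-0.062,0.042; python3 - <<'E'
from h import *
for n in ['scene','wrist']:
    s,c=grab(n,n+'7')
a=cv2.imread('pics/scene7.png')[80:330,150:360]; b=cv2.imread('pics/wrist7.png')
cv2.imwrite('pics/z9.png',np.hstack([cv2.resize(a,(353,420)),b[:,60:500]]))
E
```

```text
t 18.35 [-0.158 -0.25   2.173  0.037  0.66  -1.631] [ 0.5925 -0.0618  0.0457] [-4.7  1.5  8.3] 0.0298224274764531
[[ 0.527 -0.841  0.12 ]
 [-0.061  0.103  0.993]
 [-0.847 -0.531  0.003]]
0.592,-0.062,0.042 units [ 0.12  0.1  -0.01]
```

View pics/z9.png

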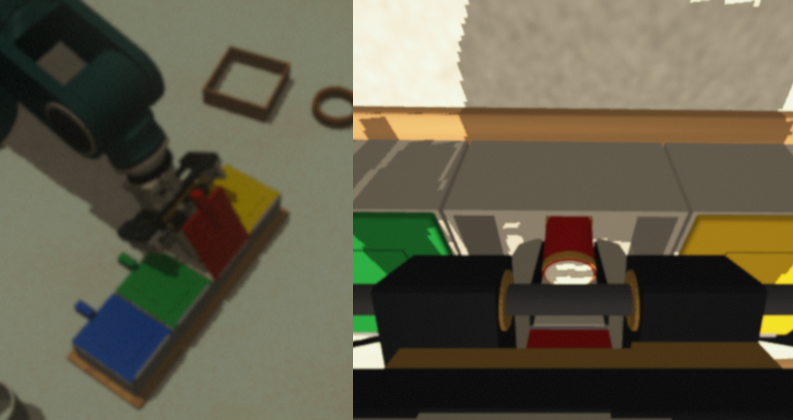

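apply_moves:
  commands:
    - [0, [-0.1, -0.06, 0], 0]
    - [0, [-0.2, -0.13, 0], 0]
    - [0, [-0.2, -0.13, 0], 0]
    - [0, [-0.4, 0, 0], 0]
    - [0, [-0.6, 0, 0], 0]
    - [0, [-0.6, 0, 0], 0]
    - [0, [-0.6, 0, 0], 0]
    - [0, [-0.6, 0, 0], 0]
    - [0, [-0.6, 0, 0], 0]
    - [0, [-0.6, 0, 0], 0]
  squeeze: 20

```text
time_s: 19.45
tcp_pos: [0.539, -0.0557, 0.1452]
eef_rot: [0.639, -0.596, 0.379, 0.306]
contact_force: [-0.7, -0.4, 0.7]
finger_gap: 0.0295
```

apply_moves:
  commands:
    - [0, [-0.6, 0, 0], 0]
    - [0, [-0.6, 0, 0], 0]
    - [0, [-0.6, 0, 0], 0]
    - [0, [-0.6, 0, 0], 0]
    - [0, [-0.3, 0, 0], 0]
    - [0, [0, 0, 0], 0]

```text
time_s: 20.05
tcp_pos: [0.504, -0.0517, 0.2027]
eef_rot: [0.639, -0.596, 0.378, 0.305]
contact_force: [0.9, 0.0, -1.2]
finger_gap: 0.0297
```

```bash
python3 plan.py 0.4868,0.3208,0.2; python3 - <<'E'
from h import *
for n in ['scene','wrist']:
    s,c=grab(n,n+'8')
a=cv2.imread('pics/scene8.png')[80:330,150:360]; b=cv2.imread('pics/wrist8.png')
cv2.imwrite('pics/z10.png',np.hstack([cv2.resize(a,(353,420)),b[:,60:500]]))
E
```

```text
t 20.05 [-0.169 -0.633  2.167  0.033  1.048 -1.627] [ 0.504  -0.0517  0.2027] [ 0.9  0.  -1.2] 0.02967832820711703
[[ 0.528 -0.841  0.12 ]
 [-0.061  0.103  0.993]
 [-0.847 -0.531  0.003]]
0.4868,0.3208,0.2 units [-1.18  2.17 14.71]
```

View pics/z10.png

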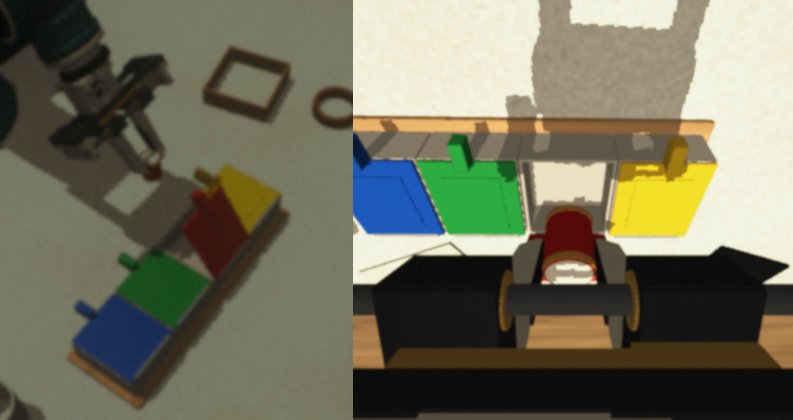

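apply_moves:
  commands:
    - [0, [0, 0.1, 0.5], 0]
    - [0, [0, 0.2, 1], 0]
    - [0, [0, 0.2, 1], 0]
    - [0, [0, 0.2, 1], 0]
    - [0, [0, 0.2, 1], 0]
    - [0, [0, 0.2, 1], 0]
    - [0, [0, 0.2, 1], 0]
    - [0, [-0.1, 0.2, 1], 0]
    - [0, [-0.1, 0.2, 1], 0]
    - [0, [-0.2, 0.2, 1], 0]

```text
time_s: 21.15
tcp_pos: [0.487, 0.1907, 0.1841]
eef_rot: [0.638, -0.596, 0.379, 0.306]
contact_force: [0.3, -0.1, 0.8]
finger_gap: 0.0294
```

apply_moves:
  commands:
    - [0, [-0.2, 0.2, 1], 0]
    - [0, [-0.2, 0.1, 1], 0]
    - [0, [-0.2, 0, 1], 0]
    - [0, [-0.1, 0, 1], 0]
    - [0, [0, 0, 1], 0]
    - [0, [0, 0, 0.2], 0]
    - [0, [0, 0, 0], 0]

```text
time_s: 21.85
tcp_pos: [0.4872, 0.3209, 0.1955]
eef_rot: [0.638, -0.596, 0.379, 0.306]
contact_force: [-0.5, -0.1, -1.0]
finger_gap: 0.0291
```

```bash
python3 plan.py 0.4868,0.3208,0.1  0.4868,0.3208,0.0365; python3 - <<'E'
from h import *
for n in ['scene','wrist','top']:
    s,c=grab(n,n+'9')
a=cv2.imread('pics/scene9.png')[60:310,170:380]; b=cv2.imread('pics/wrist9.png')
cv2.imwrite('pics/z11.png',np.hstack([cv2.resize(a,(353,420)),b[:,60:500]]))
E
```

```text
t 21.85 [ 0.738 -0.3    1.956 -0.454  1.14  -0.593] [0.4872 0.3209 0.1955] [-0.5 -0.1 -1. ] 0.029130629373997612
[[ 0.525 -0.843  0.119]
 [-0.061  0.102  0.993]
 [-0.849 -0.528  0.002]]
0.4868,0.3208,0.1 units [ 3.23  2.03 -0.01]
0.4868,0.3208,0.0365 units [ 5.39  3.37 -0.02]
```

View pics/z11.png

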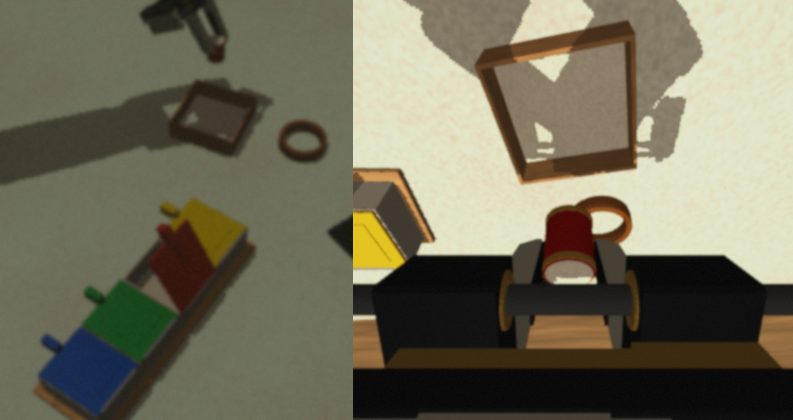

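```bash
python3 - <<'E'
from m import *
c,s=ldw('wrist9')
P=[ray(c,u,.04,s)[:2] for u in [(184,65),(341,22),(343,167),(229,182)]]
print(np.round(P,3).tolist(),np.mean(P,0).round(4),[round(float(np.linalg.norm(P[i]-P[i-1])),3) for i in range(4)])
E
```

```text
[[0.427, 0.251], [0.412, 0.377], [0.547, 0.384], [0.553, 0.259]] [0.485  0.3178] [0.126, 0.127, 0.135, 0.126]
```

apply_moves:
  commands:
    - [0, [0.4, 0.25, 0], 0]
    - [0, [0.8, 0.5, 0], 0]
    - [0, [0.8, 0.5, 0], 0]
    - [0, [0.8, 0.5, 0], 0]
    - [0, [0.8, 0.5, 0], 0]
    - [0, [0.6, 0.38, 0], 0]
    - [0, [0.4, 0.25, 0], 0]
    - [0, [0.2, 0.12, 0], 0]
    - [0, [0, 0, 0], 0]
    - [0, [0, 0, 0], 0]

```text
time_s: 23.0
tcp_pos: [0.4877, 0.3213, 0.0562]
eef_rot: [0.639, -0.596, 0.378, 0.306]
contact_force: [1.1, 0.2, -0.7]
finger_gap: 0.0292
```

```bash
python3 plan.py 0.4868,0.3208,0.0365; python3 - <<'E'
from h import *
s,c=grab('wrist','wrist10')
s,c=grab('scene','scene10')
E
```

```text
t 23.0 [ 0.739 -0.177  2.093 -0.531  0.907 -0.446] [0.4877 0.3213 0.0562] [ 1.1  0.2 -0.7] 0.029249412372575136
[[ 0.527 -0.842  0.12 ]
 [-0.06   0.104  0.993]
 [-0.848 -0.53   0.004]]
0.4868,0.3208,0.0365 units [ 0.65  0.44 -0.03]
```

View pics/wrist10.png

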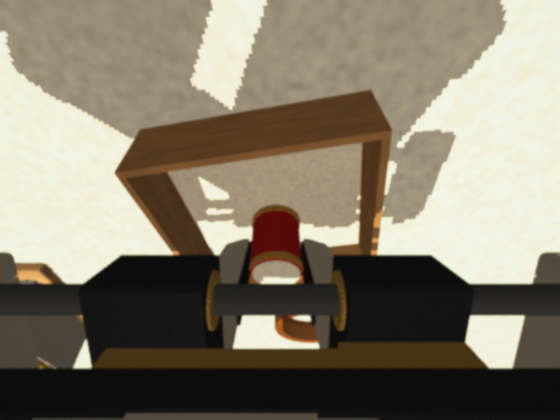

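The drum at (275,240) is upright inside the box walls. I'll lower the last 20 mm slowly.

apply_moves:
  commands:
    - [0, [0.2, 0.12, 0], 0]
    - [0, [0.2, 0.12, 0], 0]
    - [0, [0.1, 0.06, 0], 0]
    - [0, [0.05, 0.04, 0], 0]
    - [0, [0, 0, 0], 0]

```text
time_s: 23.6
tcp_pos: [0.4873, 0.321, 0.0387]
eef_rot: [0.639, -0.596, 0.379, 0.306]
contact_force: [-0.3, -0.5, -0.7]
finger_gap: 0.0297
```

apply_moves:
  commands:
    - [0, [0.05, 0.04, 0], 0]
    - [0, [0.05, 0.03, 0], 0]
    - [0, [0, 0, 0], 0]

```text
time_s: 23.9
tcp_pos: [0.4875, 0.3213, 0.0367]
eef_rot: [0.639, -0.596, 0.378, 0.306]
contact_force: [-2.4, -0.4, 5.0]
finger_gap: 0.0295
```

apply_moves:
  commands:
    - [35, [0, 0, 0], 0]
    - [40, [0, 0, 0], 0]
    - [50, [0, 0, 0], 0]
    - [50, [0, 0, 0], 0]
    - [50, [-0.3, 0, 0], 0]
    - [50, [-0.6, 0, 0], 0]
    - [50, [-0.8, 0, 0], 0]
    - [50, [-1, 0, 0], 0]
    - [50, [-1, 0, 0], 0]
    - [50, [-1, 0, 0], 0]

```text
time_s: 24.9
tcp_pos: [0.4244, 0.3283, 0.1378]
eef_rot: [0.639, -0.596, 0.378, 0.306]
contact_force: [-0.3, -0.5, -0.2]
finger_gap: 0.0464
```

apply_moves:
  commands:
    - [50, [-1, 0, 0], 0]
    - [50, [-0.5, 0, 0], 0]
    - [50, [0, 0, 0], 0]
    - [50, [0, 0, 0], 0]

```text
time_s: 25.3
tcp_pos: [0.4056, 0.3304, 0.1671]
eef_rot: [0.639, -0.596, 0.379, 0.306]
contact_force: [0.2, -0.7, 0.1]
finger_gap: 0.0466
```

```bash
python3 - <<'E'
from h import *
for n in ['wrist','scene','top']:
    s,c=grab(n,n+'11')
print(s['time_s'],s['tcp_pos'],s['contact_force'],s['qd'].round(3))
a=cv2.imread('pics/scene11.png')[60:385,90:380]; b=cv2.imread('pics/wrist11.png'); 
cv2.imwrite('pics/z12.png',np.hstack([cv2.resize(a,(375,420)),b[:,60:480]]))
t=cv2.imread('pics/top11.png')[130:290,110:440]; cv2.imwrite('pics/z13.png',cv2.resize(t,None,fx=2.4,fy=2.4))
E
```

```text
25.4 [0.40577019 0.33011028 0.16632041] [ 0.4716128  -0.59766803  0.12726391] [-0.002  0.005  0.001  0.001  0.002  0.002]
```

View pics/z12.png

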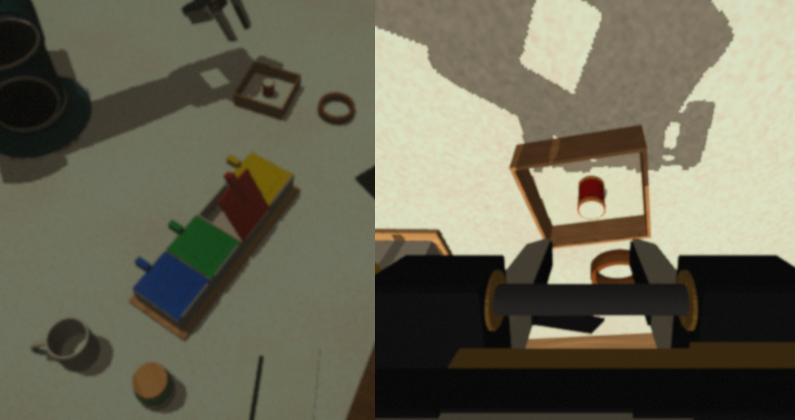

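View pics/z13.png

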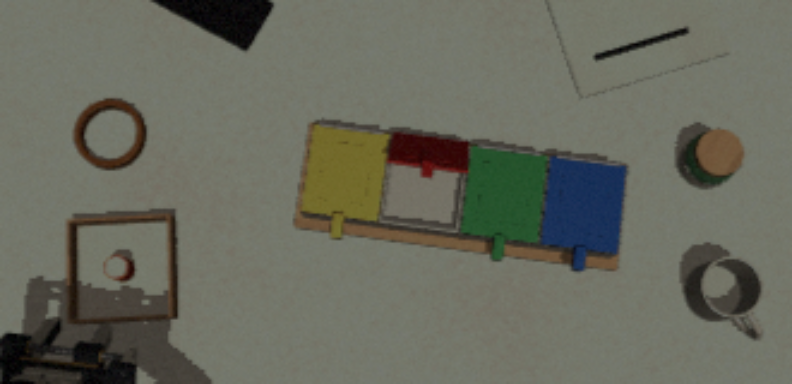

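The drum stands upright near the middle of the gift box, at (119,267) in the top crop. The red lid is open, the other three are shut, and the bystanders are where they started.

```bash
python3 -c "
from station import env
print(env.hand_in())"
```

```text
the job is handed in; nothing more can be done
None
```

I opened the red lid, took the red drum out, set it down in the gift box and handed the job in at about 25 s of the 58 s allowed. I don't know the verdict, because the hand-in reports none.

**How it went:**
- **Lid:** I gripped the red tab and swung it up to its 60° stop. The stop pushed back with about 46 N at the wrist, which went through the fingers on the tab, not the gripper's body.
- **Reaching the drum:** With the tool pointing straight down, the gripper's body could not fit under the leaning lid. The moves allow no tilt, so I pushed outward at the arm's full reach. There the arm leaned the tool about 32° forward and kept that tilt for the rest of the job.
- **Drum:** I reached in from the front under the lid, gripped the drum (finger gap 29.8 mm for a 30 mm drum) and lifted it clear. I lowered it slowly into the gift box, felt about 5 N when it touched the floor, then released it and backed away.

**Last checks:**
- The pictures show the drum upright near the middle of the gift box, the red lid still wide open, and the green, blue and yellow lids shut.
- The mug, tape roll and candle look unmoved by eye; I did not measure their shift.
- The arm was still and touching nothing: contact force stayed under 1 N, which is sensor noise.
- I did not measure the final lid angle or the drum's tilt numerically. The lid had been at about 1.0 rad when I let go of the tab.
- The two estimates of the gift box centre agreed to about 3 mm.

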